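Pack the apple and click the lunchbox shut

ROBOT

A 6-joint arm with a two-finger parallel gripper is mounted at the origin on a cart in front of the work surface, level with it; the furniture and walls round the work are solid. World frame = base frame: x ahead of the robot, y to its left, z up, the work surface at z = 0. Lengths are in mm, angles in rad, forces in N, time in s.
With the tool pointing down it reaches from about 250 to 800 mm from the base axis. Payload 8.5 kg.
Tool frame: the origin (TCP) lies on the centre line of the jaws, within the pads' length; the fingertips stand 11 mm ahead of it and the grasp point (between the pads) lies 8 mm behind it; z points along the fingers, y is the line along which they close (so a half turn about z gives the same grasp; the last joint's range is limited). The gripper opens to 85 mm and grips with 20 to 120 N. Pads are 22 mm wide; open, the fingers measure 114 mm over their backs; the gripper's body (76 mm by 85 mm) begins 54 mm behind the grasp point. The pads swing forward as they close: fully open they stand 13 mm farther back than shut.
Start: joints at [1.148, 0.238, -0.013, 1.319, 0, 1.571], TCP at [215.396, 478.732, 242.276] pointing down, gripper open.
Joint ranges: [-2.66, 2.66], [-1.03, 1.9], [-1.14, 1.46], [-1.82, 2.27], [-1.45, 1.34], [-3.14, 3.14]. Speed limits (rad/s): [2.22, 2.22, 2.79, 3.14, 3.14, 3.14].

INTERFACE

Orientations are given as a rotation vector (axis times angle).
In Python, from cell import arm gives the robot as it stands. Calls block until the motion is done:
- arm.reach(position, orientation): joint-space move of the TCP to a pose.
- arm.move_linear(position, ori=None, vel=150, force_limit=None): straight line of the TCP; ori=None keeps the orientation; vel is the mean speed in mm/s. With force_limit (N) it stops when the force on the tool has changed by that much, and returns True; else False.
- arm.goto_joints(angles): joint-space move.
- arm.gripper_open() and arm.close(force=None): open the fingers fully, or close them until they stop; force is the grip in N (None keeps the last).
- arm.wait(seconds).
- arm.solve_ik(position, orientation): joint angles nearest the present ones, or None.
- arm.get_state(): the state.
- arm.capture(name): name is "scene" or "side" or "wrist"; returns a dict with "image" (400x640x3 uint8, red, green, blue), "depth" (400x640 float32, mm along the optical axis (not along the pixel's ray), 0 where there is no reading), "intrinsics" (3x3 intrinsics, pixels), "R" (3x3) and "t" (3): a world point X has camera coordinates R X + t. Camera axes: x right, y down, z forward; pixel columns grow to the right and rows downward; lengths in mm; the calibration is good to about 2 mm. A picture is of the moment at which its call begins.
A pose or a line that the arm cannot do raises arm.MotionError and nothing moves.
- arm.hand_in(): hands the job in; it is judged then, once.
Trained networks look in a picture, given as the dict that the camera call returned (one of the last four; its "shot" number tells which), for a name from the list of things; names that differ only in an ending like _2 or _b are one class to them, and where a whole thing is asked for, a point or a joint stands for the part that bears it (a point fixed in the world has none). Each returns a list of dicts, best first, with "score" (0 to 1); they miss things now and then, are a little off and sometimes report something else, mostly with a low value. They report only what shows in the picture. A call takes as long as a camera call.
- arm.trace(picture, thing): "mask" (400x640 bool, what is visible of it) and "location" ([column, row] in pixels, amid what is visible of it).
- arm.mark_of(picture, thing): "location" ([column, row] in pixels: a listed point, or the origin of a listed thing).
The state is a dict: "time_s": time; "joint_positions": joint angles; "qd": joint speeds; "effort": joint torques, N m; "ee_pos": TCP position; "tool_rot": TCP orientation; "force": force on the tool from outside, world axes, zero at the start; "wrist_torque": the same for the moment, N m; "width": finger opening in mm; "grip_force": force on a finger pad.
Only numpy, scipy, OpenCV 4.12 (cv2) and the standard library are available. Lean on these libraries where they do the work, as an engineer would, in place of code of your own. Each camera call takes 0.05 s, during which the arm holds its last target. There are 200 camera calls.

TASK

Pack lunch: put the loose red apple from the table into the empty big compartment of the lunchbox, beside the yoghurt, then swing the lid over and press the middle of its front edge down until the tongue clicks under the spring catch and the lid stays shut by itself. The click takes a push of about 1.5 kg; keep well below 2.5 kg on the lid at all times, for that would crack the catch. Leave the yoghurt standing in its place and do not knock the kitchen timer or the spoon about.

Things in the scene. Friction and masses are not known exactly. Their poses are not given: they have to be found in the camera images.
- lunchbox: Dark teal plastic lunchbox, fixed to the table, 156 (x) x 250 (y) x 84 mm high, walls and floor 4 mm. Origin: centre of its underside; x points from the front wall (which faces the robot and carries the cream catch) to the hinged back wall, y to the left. A 66 mm high divider at y = -28 mm parts the small right compartment (yoghurt) from the big left one (148 x 147 mm inside).
- compartment (a point): Centre of the floor of the big empty compartment, 4 mm above the table; axes as the lunchbox. The apple belongs here, wholly between the walls.
- apple_center (a point): The loose red apple on the table, a ball about 68 mm wide and 63 mm high, 0.13 to 0.21 kg; this is its centre, 33 mm up. Stands left or right of the lunchbox (the kitchen timer is on the other side). Another apple in the wire basket is not meant.
- lid_part (a joint): Angle of the lid, rad: 0 nominally shut, grows as it opens; starts at 1.7 to 1.92 (just past upright, leaning away from the robot), stop at 2.0. Stiff hinge: the lid stays where it is left and needs 1 to 2 N at its edge to swing. Clicked shut it reads between -0.026 and 0.026, for the catch is set up to 4.2 mm higher or lower on its slotted screws; unclicked it is pushed back up to rest on top of the hook, its edge about 10 mm higher.
- lid_hinge (a point): Middle of the hinge axis, 82 mm above the table and 83 mm behind the box centre; axes as the lunchbox; the lid turns about its y axis.
- lid_edge (a point): Middle of the lid's free (front) edge, 165 mm from the hinge axis; moves with the lid. Axes of the lid: -x from the hinge to this edge, z out of its outer (top) face. Lid 260 mm wide along y, plate 4.5 mm thick, its outer face 11 mm beyond the hinge axis and 6 mm beyond this point along z; skirt 16 mm deep.
- lid_pad (a point): Centre of the darker ribbed thumb pad (30 x 60 mm) on the lid's outer face near the free edge, 143 mm from the hinge axis and 11 mm above it when shut; axes of the lid. The place to press; the tongue and the catch are 28 mm farther out below the edge.
- clip_part (a joint): Angle of the cream spring catch on the front wall, rad: 0 at rest, up to about 0.09 as the tongue pushes its hook outward, then it springs back to 0 with a click over the tongue. The push needed on the pad climbs from 3 N to 13 to 17 N over some 7 mm of travel, drops sharply at the click, and about 3 mm farther the tongue meets a hard seat. The height at which the catch and its seat are screwed on (the same for both) is known only to 4.2 mm either way: feel for the click.
- yoghurt_center (a point): Centre (half-way up) of a white and red yoghurt tub, 72 mm wide, 71 mm high, standing loose in the small right compartment; its z axis points up.
- timer_center (a point): Centre of a red kitchen timer, 66 mm wide, 64 mm high, standing loose left or right of the lunchbox. Leave it alone.
- spoon: Teaspoon lying loose on the table, 132 x 26 x 9 mm, origin at the middle of its underside, x along it. Leave it alone.

How it is judged (in metres and radians):
On the way:
1. the apple lies in the big compartment, let go, with the lid still open (x of apple_center in the frame of compartment between -0.06 and 0.06 m and y of apple_center in the frame of compartment between -0.06 and 0.06 m and z of apple_center in the frame of compartment below 0.05 m and contact force between the fingers and apple below 0.1 N and value of joint lid_part above 0.5 rad), for 0.2 s.
At the end, for the whole second after the job is handed in: The lid is clicked under the catch and stays shut untouched (lid below 0.030 rad, catch sprung back below 0.012 rad), the apple lies in the big compartment, and the yoghurt stands upright in its own (value of joint lid_part below 0.03 rad and value of joint clip_part below 0.012 rad and x of apple_center in the frame of compartment between -0.06 and 0.06 m and y of apple_center in the frame of compartment between -0.06 and 0.06 m and z of apple_center in the frame of compartment below 0.05 m and angle between yoghurt_center's own z axis and vertical below 0.2 rad).
It fails at once if the lid is pushed or pulled with more than 25 N (contact force between any of the fingers, the arm and lid_part above 25 N).
It fails at once if the yoghurt is tipped over or moved more than 5 cm (angle between yoghurt_center's own z axis and vertical above 0.6 rad or distance of yoghurt_center from where it was at the start of the episode above 0.05 m).
It fails at once if the kitchen timer or the spoon is knocked more than 4 cm away (distance of any of timer_center, spoon from where it was at the start of the episode above 0.04 m).
It also fails if it takes over 67 s, if anything falls off the work surface, if the arm or the gripper's body presses on something with over 40 N, if the wrist force passes 120 N, or if a joint passes its speed limit or range.

## Working session

There is one attempt and no reset: what is moved stays moved. The work goes in short steps, each a Python script; the robot and the scene stay as the last script left them, time stands still between calls to the robot, and variables do not carry over. Pictures are saved under pics/ and viewed, at most 10 in all, crops included, and the job is handed in when it is done.

```bash
mkdir -p pics; cat > h.py <<'E'
from cell import arm
import numpy as np, cv2
def pt(p,loc,z=None,r=2):
    K,R,t=p["intrinsics"],np.array(p["R"]),np.array(p["t"])
    u,v=loc; ray=np.linalg.inv(K)@[u,v,1]
    if z is None:
        d=p["depth"][max(0,int(v)-r):int(v)+r+1,max(0,int(u)-r):int(u)+r+1]; d=d[d>0]
        if not len(d): return None
        return R.T@(ray*np.median(d)-t)
    o=-R.T@t; w=R.T@ray
    return o+w*(z-o[2])/w[2]
def cloud(p,mask):
    v,u=np.nonzero(mask&(p["depth"]>0)); d=p["depth"][v,u]
    c=(np.linalg.inv(p["intrinsics"])@np.stack([u,v,np.ones_like(u)]))*d
    return (np.array(p["R"]).T@(c-np.array(p["t"])[:,None])).T
def save(p,n): cv2.imwrite(f"pics/{n}.png",p["image"][:,:,::-1])
E
python3 - <<'E'
from h import *
np.set_printoptions(precision=1,suppress=True)
for c in ["scene","side"]:
    p=arm.capture(c); save(p,c+"0")
    print(c,"cam at",-np.array(p["R"]).T@p["t"])
    for n in ["apple_center","lunchbox","compartment","lid_hinge","lid_edge","lid_pad","yoghurt_center","timer_center","spoon"]:
        for m in arm.mark_of(p,n)[:2]:
            print(n,round(m["score"],2),np.array(m["location"]),pt(p,m["location"]),pt(p,m["location"],{"apple_center":33,"lid_hinge":82,"compartment":4,"lunchbox":0,"timer_center":32,"spoon":0}.get(n,40)))
    for n in ["apple_center","lunchbox","lid_part","timer_center","spoon"]:
        for m in arm.trace(p,n)[:2]:
            c3=cloud(p,m["mask"]); 
            if len(c3)>20: print("tr",n,round(m["score"],2),np.array(m["location"]),"5%",np.percentile(c3,3,axis=0),"95%",np.percentile(c3,97,axis=0))
print(arm.get_state())
E
```

```text
scene cam at [  22.9 -549.9  750.9]
apple_center 0.89 [225.9 173.8] [459.7 305.9  53.5] [472.6 331.   33. ]
lunchbox 0.9 [304.2 219.4] [479.3 -11.8  66.6] [523.7  40.6   0. ]
lunchbox 0.59 [319.2 225.6] [486.5 -58.2  71.7] [535.4  -6.3   0. ]
compartment 0.88 [297.2 209.8] [536.   82.6   0.9] [533.9  80.    4. ]
lid_hinge 0.82 [330.2 186.5] [676.5  88.7  -1.1] [604.2  18.2  82. ]
lid_edge 0.92 [348.7 125.6] [826.7 152.8 118.4] [926.3 239.9  40. ]
lid_pad 0.85 [350.3 136.2] [660.9   1.6 221. ] [878.9 190.   40. ]
yoghurt_center 0.94 [320.1 226.6] [486.  -61.8  71.1] [507.2 -39.5  40. ]
timer_center 0.6 [392.7 316.3] [ 421.  -333.6   53. ] [ 432.9 -327.    32. ]
spoon 0.59 [417.9 266.9] [ 602.3 -278.1   -0.7] [ 601.8 -278.4    0. ]
spoon 0.35 [330.9 187.1] [674.8  84.2   0.1] [674.9  84.3   0. ]
tr apple_center 0.88 [222.  173.9] 5% [427.2 300.6  13.2] 95% [482.  350.   60.5]
tr lunchbox 0.74 [323.8 183. ] 5% [ 435.3 -102.6    1.5] 95% [672.2 160.2 232.9]
tr lunchbox 0.54 [343.5 158.1] 5% [ 600.4 -112.    85. ] 95% [678.7 140.2 237.5]
tr lid_part 0.62 [345.2 158.6] 5% [ 600.5 -111.6   
[... 1051 characters left out ...]
8 [355.8 284.4] 5% [431.4 322.6  17.9] 95% [489.6 369.4  63.1]
tr lunchbox 0.61 [310.5 202. ] 5% [ 453.5 -104.1    4.8] 95% [674.  171.5 236. ]
tr lid_part 0.91 [289.2 173.5] 5% [ 599.6 -115.8   40.1] 95% [686.  147.  240.1]
tr timer_center 0.77 [357.3 166.5] 5% [ 408.7 -322.3    9. ] 95% [ 458.8 -287.1   62.2]
{'time_s': 1.5, 'joint_positions': array([ 1.1,  0.2, -0. ,  1.3,  0. ,  1.6]), 'qd': array([ 0., -0., -0., -0., -0., -0.]), 'effort': array([ -0. , -53.9,  34.7,   0. ,  -0. ,  -0. ]), 'ee_pos': array([215.4, 478.8, 242.3]), 'tool_rot': array([-0.7, -3.1,  0. ]), 'force': array([ 0.1,  0.6, -0.8]), 'wrist_torque': array([ 0., -0.,  0.]), 'grip_force': 0.0, 'width': 85.51466450359415}
```

```bash
python3 - <<'E'
from h import *
np.set_printoptions(precision=3,suppress=True)
for c in ["scene","side"]:
    p=arm.capture(c)
    m=arm.trace(p,"lid_part")[0]; C=cloud(p,m["mask"]); C=C[(C[:,2]>110)&(C[:,0]>580)]
    for _ in range(4):
        c0=C.mean(0); n=np.linalg.svd(C-c0,full_matrices=False)[2][2]; C=C[abs((C-c0)@n)<4]
    if n[0]>0:n=-n
    print(c,"lid n",n,"c",c0,len(C),"yaw",np.arctan2(-n[1],-n[0]))
    A=cloud(p,np.ones((400,640),bool))
    rim=A[(abs(A[:,2]-84)<4)&(A[:,0]>400)&(A[:,0]<640)&(abs(A[:,1])<200)]
    print("rim",cv2.minAreaRect(rim[:,:2].astype(np.float32)),len(rim))
    # apple sphere fit
    B=cloud(p,arm.trace(p,"apple_center")[0]["mask"]); B=B[B[:,2]>8]
    from scipy.optimize import least_squares
    print("apple",least_squares(lambda q:np.linalg.norm(B-[q[0],q[1],32],axis=1)-33,[465,330],loss='soft_l1').x)
a=[cv2.imread(f"pics/{c}0.png") for c in ["scene","side"]]
a=np.vstack([a[0][60:360,100:500],a[1][100:400,120:520]]); cv2.imwrite("pics/both.png",a)
E
```

```text
scene lid n [-0.931  0.176  0.321] c [644.125   9.97  169.268] 2941 yaw -0.18648900165786042
rim ((524.5274658203125, 34.79878234863281), (256.2617492675781, 193.6324462890625), 79.51416778564453) 613
apple [458.467 332.912]
side lid n [-0.933  0.173  0.315] c [644.246  17.763 168.719] 1377 yaw -0.18363027308483906
rim ((524.4827270507812, 38.664268493652344), (259.8241271972656, 193.02023315429688), 79.81864166259766) 471
apple [459.72  337.221]
```

View pics/both.png

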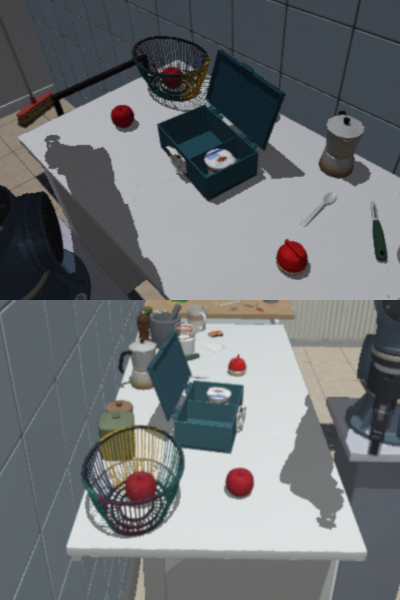

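```bash
cat >> h.py <<'E'
from scipy.spatial.transform import Rotation as Ro
from scipy.optimize import least_squares
yaw=-0.184; X=np.array([np.cos(yaw),np.sin(yaw),0]); Y=np.array([-X[1],X[0],0]); Z=np.array([0,0,1.])
BC=511.6*X+132.6*Y            # box centre
def box(x,y,z): return BC+x*X+y*Y+z*Z
def down(s=1,tilt=0):  # tool z down, y along s*Y; tilt>0 swings the tip toward robot
    y=s*Y; z=-Z*np.cos(tilt)-X*np.sin(tilt); return Ro.from_matrix(np.stack([np.cross(y,z),y,z],1)).as_rotvec()
E
python3 - <<'E'
from h import *
np.set_printoptions(precision=2,suppress=True)
q=arm.get_state()["joint_positions"]
for s in (1,-1):
    print(s,[arm.solve_ik(P,down(s)) for P in ([459,335,24],box(0,47.5,30),box(175,0,310),box(175,0,226))])
p=arm.capture("scene"); A=cloud(p,np.ones((400,640),bool)); p2=arm.capture("side"); A=np.vstack([A,cloud(p2,np.ones((400,640),bool))])
b=(A-BC)@np.stack([X,Y,Z],1)
s=b[(b[:,0]>150)&(b[:,0]<400)&(abs(b[:,1])<140)&(b[:,2]>40)]
for y in range(-140,140,40):
    t=s[(s[:,1]>=y)&(s[:,1]<y+40)]; print(y,[(x,int(t[(t[:,0]>=x)&(t[:,0]<x+25),2].max(initial=0))) for x in range(150,400,25)])
s=1 if abs(arm.solve_ik([459,335,150],down(1))-q).sum()<abs(arm.solve_ik([459,335,150],down(-1))-q).sum() else -1
arm.reach([459,335,160],down(s))
p=arm.capture("wrist"); save(p,"w1")
m=arm.trace(p,"apple_center"); print([(k["score"],k["location"]) for k in m])
B=cloud(p,m[0]["mask"]); B=B[B[:,2]>8]
print(s,len(B),least_squares(lambda q:np.linalg.norm(B-[q[0],q[1],32],axis=1)-33,[459,335],loss='soft_l1').x, B[:,2].max(),arm.get_state()["time_s"])
E
```

```text
1 [array([ 0.63,  0.47, -0.27,  0.83,  0.  ,  0.81]), array([ 0.15,  0.42, -0.33,  0.82,  0.  ,  0.34]), array([0.01, 0.57, 0.67, 1.68, 0.  , 0.19]), array([0.01, 0.56, 0.44, 1.46, 0.  , 0.19])]
-1 [array([ 0.63,  0.47, -0.27,  0.83,  0.  , -2.33]), array([ 0.15,  0.42, -0.33,  0.82,  0.  , -2.8 ]), array([ 0.01,  0.57,  0.67,  1.68,  0.  , -2.95]), array([ 0.01,  0.56,  0.44,  1.46,  0.  , -2.95])]
-140 [(150, 0), (175, 0), (200, 0), (225, 0), (250, 0), (275, 0), (300, 145), (325, 595), (350, 0), (375, 0)]
-100 [(150, 0), (175, 0), (200, 0), (225, 0), (250, 0), (275, 0), (300, 601), (325, 598), (350, 0), (375, 0)]
-60 [(150, 0), (175, 0), (200, 0), (225, 0), (250, 0), (275, 0), (300, 607), (325, 492), (350, 0), (375, 0)]
-20 [(150, 0), (175, 0), (200, 0), (225, 0), (250, 0), (275, 0), (300, 612), (325, 0), (350, 0), (375, 0)]
20 [(150, 0), (175, 0), (200, 83), (225, 84), (250, 83), (275, 601), (300, 616), (325, 0), (350, 0), (375, 0)]
60 [(150, 0), (175, 0), (200, 86), (225, 101), (250, 98), (275, 622), (300, 546), (325, 0), (350, 0), (375, 0)]
100 [(150, 0), (175, 105), (200, 103), (225, 103), (250, 83), (275, 627), (300, 0), (325, 0), (350, 0), (375, 0)]
[(0.95, [318.6, 192.4])]
1 4469 [459.07 334.  ] 67.20180522588682 3.1333
```

```bash
python3 - <<'E'
from h import *
np.set_printoptions(precision=2,suppress=True)
arm.move_linear([459,334,60],vel=150)
print(arm.move_linear([459,334,25],vel=80,force_limit=8))
arm.close(25)
s=arm.get_state(); print(s["width"],s["grip_force"])
arm.move_linear([459,334,190],vel=150)
s=arm.get_state(); print(s["width"],s["grip_force"],s["force"])
arm.move_linear(box(0,47.5,190),down(1),vel=200)
p=arm.capture("wrist"); save(p,"w2")
p=arm.capture("scene"); save(p,"s2")
A=cloud(p,np.ones((400,640),bool)); b=(A-BC)@np.stack([X,Y,Z],1)
r=b[(abs(b[:,2]-84)<3)]
for nm,i,lo,hi,o,ol,oh in (("front",0,-95,-60,1,-15,110),("left",1,105,140,0,-60,50),("right",1,-140,-105,0,-60,50)):
    t=r[(r[:,i]>lo)&(r[:,i]<hi)&(r[:,o]>ol)&(r[:,o]<oh),i]; print(nm,len(t),np.percentile(t,[10,50,90]) if len(t) else "")
print(s["time_s"])
E
```

```text
False
66.13778244553383 26.893399581313133
66.34263958236056 28.227873081341386 [-0.34  1.05  0.04]
front 50 [-91.47 -77.68 -75.63]
left 35 [119.   121.5  123.14]
right 49 [-126.26 -124.04 -122.38]
6.1083
```

View pics/w2.png

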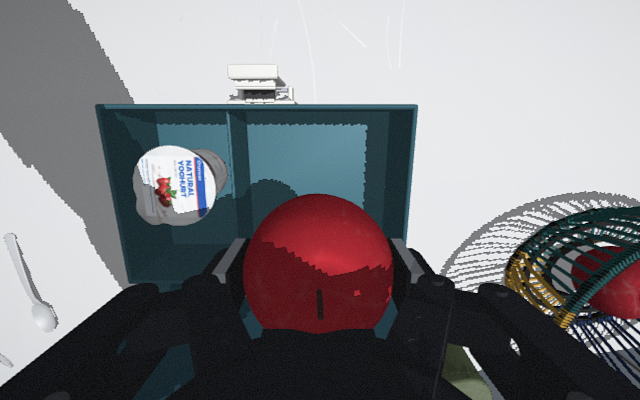

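View pics/s2.png

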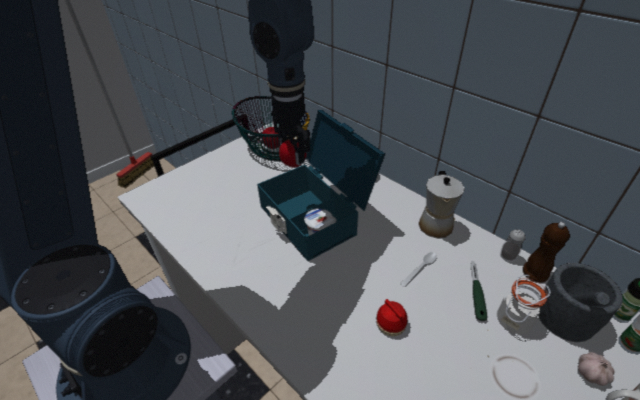

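The wrist view shows the box square to the gripper: front wall at row 105, catch at (258, 82), divider at column 235, left wall at column 412. The yoghurt stands at (175, 185) and the apple is held at (318, 265), so I'm lowering it.

```bash
python3 - <<'E'
from h import *
np.set_printoptions(precision=2,suppress=True)
arm.move_linear(box(-5,46.5,80),vel=150)
print(arm.move_linear(box(-5,46.5,30),vel=60,force_limit=6),arm.get_state()["ee_pos"])
arm.gripper_open(); s=arm.get_state(); print(s["width"],s["force"])
arm.move_linear(box(-5,46.5,200),vel=150)
arm.wait(0.2)
p=arm.capture("wrist"); save(p,"w3")
m=arm.trace(p,"apple_center")
for k in m: print(k["score"],k["location"],((cloud(p,k["mask"])-BC)@np.stack([X,Y,Z],1)).mean(0))
arm.close(30)
print(arm.get_state()["time_s"])
E
```

```text
True [530.33  83.22  30.03]
85.16698903378305 [ 0.5  -0.86  0.39]
0.68 [321.9, 183.0] [-9.14 45.75 59.07]
12.05
```

View pics/w3.png

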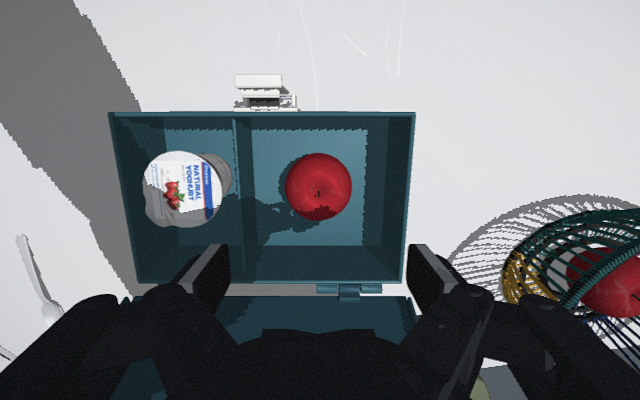

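The apple lies in the big compartment at (318, 187) and the yoghurt is undisturbed. Next I go behind the lid and swing it over.

```bash
python3 - <<'E'
from h import *
np.set_printoptions(precision=2,suppress=True)
print(arm.get_state()["width"])
arm.move_linear(box(0,0,310),vel=250)
arm.move_linear(box(180,0,310),vel=250)
print("hit",arm.move_linear(box(180,0,228),vel=150,force_limit=8))
f0=arm.get_state()["force"]
def tcp(th,rc=152):
    c,s=np.cos(th),np.sin(th)
    cx,cz=-rc*c+11*s, rc*s+11*c
    ex=-165*c+11*s
    x=max(cx,ex) if th>1.57 else cx
    return box(83+x+11,0,82+cz+11)
log=[]
for th in np.arange(1.9,0.14,-0.12):
    P=tcp(th)
    hit=arm.move_linear(P,vel=80,force_limit=8)
    f=arm.get_state()["force"]-f0; log.append((round(th,2),f@X,f[2]))
    if hit or np.linalg.norm(f)>10: print("STOP",th,f); break
print(np.array(log)); s=arm.get_state(); print(s["ee_pos"],s["time_s"])
p=arm.capture("scene"); p2=arm.capture("side"); save({"image":np.vstack([p["image"][60:310,150:550],p2["image"][80:330,100:500]])},"s4")
E
```

```text
0.010232998540607444
hit False
[[ 1.9  -0.12 -0.78]
 [ 1.78  0.15 -0.79]
 [ 1.66 -0.28  0.15]
 [ 1.54  0.07 -0.32]
 [ 1.42 -0.39 -0.21]
 [ 1.3   0.18 -0.48]
 [ 1.18 -0.5  -0.26]
 [ 1.06 -0.24  0.19]
 [ 0.94 -1.05 -0.9 ]
 [ 0.82 -0.06 -1.46]
 [ 0.7   0.4   0.16]
 [ 0.58  0.53 -0.69]
 [ 0.46 -0.61  0.  ]
 [ 0.34 -0.24 -1.33]
 [ 0.22 -0.32 -0.42]]
[476.17  46.23 136.98] 19.9917
```

View pics/s4.png

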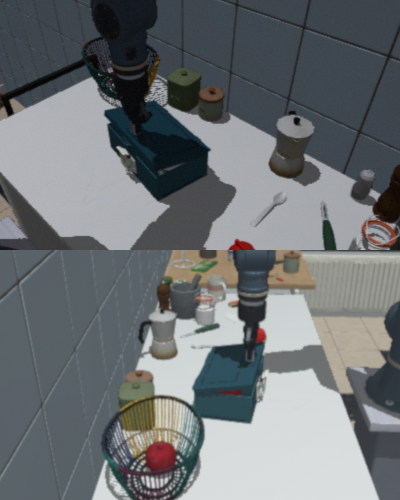

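The lid has swung over to nearly closed, with the fingers on its front part at (140, 115). Next I press the pad in small steps and feel for the click.

```bash
python3 - <<'E'
from h import *
np.set_printoptions(precision=1,suppress=True)
def fz(n=3):
    v=[]
    for _ in range(n): arm.wait(0.02); v.append(arm.get_state()["force"][2])
    return np.mean(v)
e=arm.get_state()["ee_pos"]
arm.move_linear(e+[0,0,12],vel=100)
z=e[2]+5
arm.move_linear(box(-60,0,e[2]+12),vel=100); f0=fz(8)
log=[];peak=0;clicked=False
hit=arm.move_linear(box(-60,0,118),vel=25,force_limit=7); z=arm.get_state()["ee_pos"][2]; print(hit,z)
while z>97:
    z-=0.5
    hit=arm.move_linear(box(-60,0,z),vel=15,force_limit=8)
    f=fz()-f0; log.append((z,f)); peak=max(peak,f)
    if peak>9 and f<peak-5: clicked=True; break
    if f>20.5 or hit: break
print(clicked,hit,peak,np.array(log),arm.get_state()["ee_pos"][2],arm.get_state()["time_s"])
E
```

```text
False 118.13182284337871
True False 9.896059444429211 [[117.6   0. ]
 [117.1   0.6]
 [116.6   0. ]
 [116.1  -0.3]
 [115.6  -0.2]
 [115.1  -0.2]
 [114.6   0.5]
 [114.1   0.3]
 [113.6   0.4]
 [113.1   0.5]
 [112.6   1. ]
 [112.1   2.5]
 [111.6   4.2]
 [111.1   4.9]
 [110.6   5.6]
 [110.1   5.9]
 [109.6   6.7]
 [109.1   6.8]
 [108.6   8.7]
 [108.1   9.5]
 [107.6   9.3]
 [107.1   9.9]
 [106.6   0. ]] 106.56833070313667 29.05
```

```bash
cat > g.py <<'E'
from h import *
np.set_printoptions(precision=1,suppress=True)
def fz(n=3):
    v=[]
    for _ in range(n): arm.wait(0.02); v.append(arm.get_state()["force"][2])
    return np.mean(v)
E
python3 - <<'E'
from g import *
z=arm.get_state()["ee_pos"][2]; b=fz(); log=[]
for _ in range(8):
    z-=0.5; hit=arm.move_linear(box(-60,0,z),vel=15,force_limit=8)
    f=fz(); log.append((z,f))
    if hit or f-b>6: break
print(b,np.array(log))
arm.move_linear(box(-60,0,150),vel=100); print("free",fz(5))
arm.move_linear(box(-60,0,260),vel=200)
arm.move_linear(box(-200,0,260),vel=250)
p=arm.capture("wrist"); save(p,"w5"); p2=arm.capture("side"); save(p2,"sd5")
for q in (p,p2):
    m=arm.trace(q,"lid_part")
    if m:
        C=(cloud(q,m[0]["mask"])-BC)@np.stack([X,Y,Z],1); C=C[(C[:,2]>75)&(C[:,2]<120)&(C[:,0]>-75)&(C[:,0]<70)]
        print(len(C),"z slope",np.polyfit(C[:,0],C[:,2],1))
print(arm.get_state()["time_s"])
E
```

```text
-0.07868009174944421 [[106.1  -0.3]
 [105.6   0.1]
 [105.1   0.1]
 [104.6  -0.3]
 [104.1  -0.5]
 [103.6   3.5]
 [103.1   7.8]]
free 0.19066305895368782
679 z slope [-0.  92.2]
2543 z slope [ 0.  92.7]
33.5083
```

View pics/w5.png

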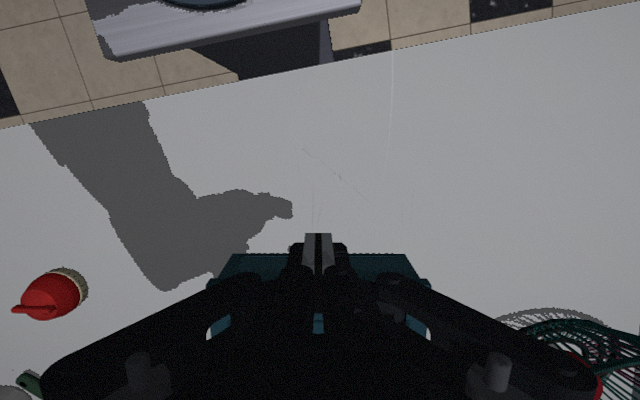

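```bash
python3 - <<'E'
from g import *
arm.wait(0.5)
p2=arm.capture("side"); m=arm.trace(p2,"lid_part")
C=(cloud(p2,m[0]["mask"])-BC)@np.stack([X,Y,Z],1); C=C[(abs(C[:,2]-93)<6)&(C[:,0]>-75)&(C[:,0]<70)]
print("angle %.4f z %.2f"%tuple(np.polyfit(C[:,0],C[:,2],1)), len(C))
p=arm.capture("scene")
a=cv2.resize(p["image"][130:280,220:420],(800,600),interpolation=cv2.INTER_CUBIC)
save({"image":a},"s6")
E
```

```text
angle 0.0019 z 93.31 2385
```

View pics/s6.png

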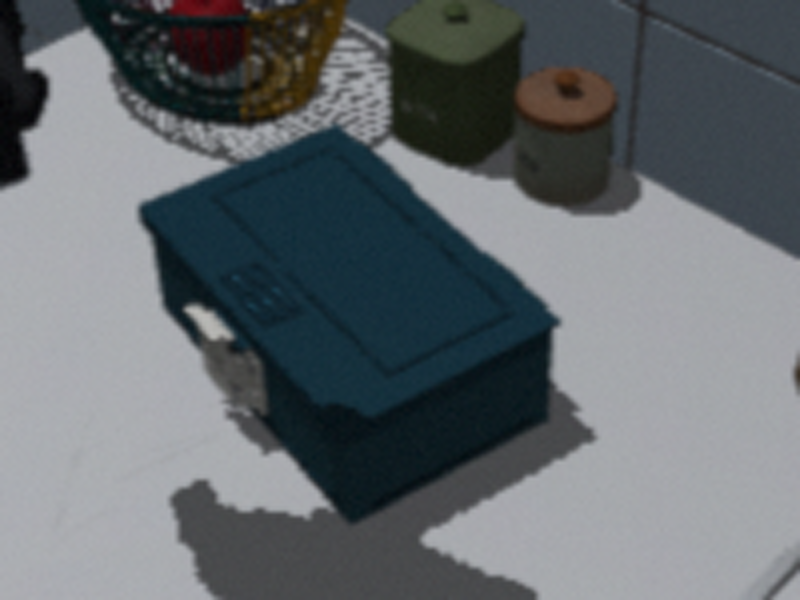

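The lid is flat (about 0.002 rad, outer face at 93 mm), with the cream catch at (230, 350) over its edge, and it has stayed there untouched since I let go.

```bash
python3 -c "
from cell import arm
print(arm.hand_in())"
```

```text
the job is handed in; nothing more can be done
None
```

The apple is in the big compartment and the lid stays shut by itself under the catch (about 0.002 rad by camera); I felt the click at about 10 N, below the stated 13–17 N, and handed the job in without getting a verdict back.

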